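Lay the cleaned aid-station kit back on its marked places

TASK

Put the aid bench back in order: set the larger steel pot, the smaller steel pot and the flat steel case each upright and centred on the black pad whose pale mark matches it, with the case square to its mark. Raise the aluminium splint over the lip of its rack, draw it out endwise from under the bridge, and lay it centred along the black cradle across both rests. Leave the amber glass vial standing where it is.

Things in the scene. Friction and masses are not known exactly. Their poses are not given: they have to be found in the camera images.
- large_pot: Loose closed round steel pot with a lid, the larger of two: lid 54 mm and body 52 mm in diameter, 44 mm high in all, lid rim from 35 to 42 mm up, about 0.16 kg. Stands upright on the bench. Origin at the centre of its underside, z up.
- small_pot: Loose closed round steel pot with a lid, the smaller of two: lid 34 mm and body 32 mm in diameter, 38 mm high in all, lid rim from 31 to 36 mm up, about 0.07 kg. Stands upright on the bench. Origin at the centre of its underside, z up.
- case: Loose closed flat steel instrument case, 48 mm along its x, 90 mm along its y, 28 mm high, about 0.15 kg; lies flat on the bench, lid up. Origin at the centre of its underside, z up.
- splint: Loose flat aluminium splint bar with rounded ends: 190 mm long along its x, 22 mm wide along its y, 8 mm thick, about 0.09 kg. At the start it lies in the rack, its underside 12 mm above the bench and its x along the rack's x within 2 degrees. Origin at the centre of its underside, z up.
- rack: Fixed grey rack, left or right of the robot, 214 (x) x 60 mm, base 4 thick. Rests 10 wide at x=-70, +70 (tops 12 up) carry the splint. Lip at the -x (robot) end, x=-106 to -102, top 22 up. Bridge over x=55 to 107, shut at back and sides (50 wide inside), roof 44 to 50 up. Open between. To free the splint raise it 12 to 22, draw it 50 or more along -x, then lift. Origin: underside centre, z up.
- large_pad: Fixed round black rubber pad, 92 mm in diameter, 4 mm thick, with the larger pale round mark (58 mm) at its centre: the place of the larger pot. Origin at the centre of its underside, z up.
- small_pad: Fixed round black rubber pad, 92 mm in diameter, 4 mm thick, with the smaller pale round mark (38 mm) at its centre: the place of the smaller pot. Origin at the centre of its underside, z up.
- case_pad: Fixed rectangular black rubber pad, 70 mm along its x, 110 mm along its y, 4 mm thick, with a pale rectangular mark 53 x 95 mm at its centre: the place of the case, long side along the mark's long side (y), either way round. Origin at the centre of its underside, z up.
- cradle: Fixed long low black rubber cradle, across the bench from the rack: 214 mm along x, 60 mm wide, base 4 mm thick with a pale strip 196 x 28 mm, and two cross rests 10 mm wide at x = -70 and +70 mm, tops 10 mm up. The splint belongs across both rests, along x above the strip, either way round. Origin at the centre of its underside, z up.
- vial: Small amber glass vial with a metal cap, 24 mm in diameter, 46 mm high, that stands upright on the bench among the things and pads; to be left where it is. Origin at the centre of its underside, z up.
There are look-alikes about, which are no part of the job. Of the things shaped like the splint, the aluminium one is meant.

How it is judged (in metres and radians):
On the way:
1. the splint has been drawn out of the rack endwise (x of splint in the frame of rack below -0.04 m and y of splint in the frame of rack between -0.04 and 0.04 m and z of splint in the frame of rack below 0.12 m), for 0.05 s.
At the end, for the whole second after the job is handed in: Pots and case upright (0.1 rad) on their own pads, splint level on both cradle rests, each centre within 12 mm of its place's centre; case within 0.2 rad of its mark, splint within 0.15 rad of the cradle; all at rest; glass vial within 15 mm of where it stood (horizontal distance between large_pot and large_pad below 0.012 m and z of large_pot in the frame of large_pad between 0.001 and 0.009 m and angle between each of large_pot, small_pot, case, splint's own z axis and vertical below 0.1 rad and linear speed of each of large_pot, small_pot, case, splint below 0.02 m/s and horizontal distance between small_pot and small_pad below 0.012 m and z of small_pot in the frame of small_pad between 0.001 and 0.009 m and horizontal distance between case and case_pad below 0.012 m and z of case in the frame of case_pad between 0.001 and 0.009 m and horizontal distance between splint and cradle below 0.012 m and z of splint in the frame of cradle between 0.007 and 0.015 m and angle between the y axis of case and the y axis of case_pad, either way round below 0.2 rad and angle between the x axis of splint and the x axis of cradle, either way round below 0.15 rad and distance of vial from where it was at the start of the episode below 0.015 m); the robot touches nothing.
It fails at once if the glass vial is pushed more than 15 mm or tipped over (distance of vial from where it was at the start of the episode above 0.015 m or angle between vial's own z axis and vertical above 0.5 rad).
It also fails if it takes over 112 s, if anything falls off the work surface, if the arm or the gripper's body presses on something with over 40 N, if the wrist force passes 120 N, or if a joint passes its speed limit or range.

ROBOT

A 6-joint arm with a two-finger parallel gripper is mounted at the origin on the work surface. World frame = base frame: x ahead of the robot, y to its left, z up, the work surface at z = 0. Lengths are in mm, angles in rad, forces in N, time in s.
With the tool pointing down it reaches from about 350 to 975 mm from the base axis. Payload 7.1 kg.
Tool frame: the origin (TCP) lies between the finger pads; the fingertips stand 19 mm ahead of it and the grasp point (between the pads) is the TCP; y points along the fingers, z is the direction in which the jaws open and shut, and the axes are right-handed (so a half turn about y gives the same grasp; the last joint's range is limited). The gripper opens to 88 mm and grips with 3 to 60 N. Pads are 20 mm wide; open, the fingers measure 115 mm over their backs; the gripper's body (75 mm by 178 mm) begins 61 mm behind the grasp point.
Start: joints at [-1.228, 0.423, 1.63, -0, 1.089, -0.019], TCP at [221.24, -584.515, 241.675] pointing down, gripper open.
Joint ranges: [-3, 3], [-0.9, 2.11], [0.09, 2.58], [-1.31, 4.45], [0.11, 2.69], [-2.54, 2.54]. Speed limits (rad/s): [2.39, 2.39, 3.01, 3.14, 3.14, 3.14].

INTERFACE

Orientations are given as a rotation vector (axis times angle).
In Python, from workcell import ctrl gives the robot as it stands.
- The arm moves only by the tool servo_tool, never from a script. Its argument "moves" is text: rows parted by semicolons, each of 6 numbers parted by spaces: the shift along the world's x, y, z in m, then the turn, a rotation vector about the world's x, y, z in degrees. A call has 1 to 8 rows; each row is the pose to reach, as a shift and turn from the pose commanded when the call began; what a row does not reach only later rows make up. A row lasts 1/8 s, in which the tool goes at most 62.5 mm and 10.7 degrees, less where a joint would pass 70% of its speed; a pose out of reach is approached as far as the arm can. A call with a gripper value outside its range is refused whole. "hand" is the closure in counts, from 0 (fully open) to 255 (shut), set as the call begins (left out, the last holds). The fingers move at their own pace and stop on an object; the grip force is fixed at half the most. Time passes only in rows, so rows that repeat a pose let the fingers close. It gives the time, the measured TCP pose, the force and the opening at its end, in the units of the state.
- ctrl.get_obs(): the state, without advancing time (a new reading comes with each control period).
- ctrl.get_image(name): name is "side" or "top"; returns a dict with "pixels" (384x512x3 uint8, red, green, blue), "depth" (384x512 float32, mm along the optical axis (not along the pixel's ray), 0 where there is no reading), "vertical_fov" (degrees; the focal length in pixels is half the picture's height over the tangent of half this angle, whatever the lens; pixels are square), "cx", "cy" (the principal point, pixels), "xyz" and "attitude" of the camera in the world. Camera axes: x right, y up, looking along -z (the intrinsics and any distortion apply to the point x, -y, -z); pixel columns grow to the right and rows downward; lengths in mm; the calibration is good to about 2 mm. A picture is of the moment at which its call begins.
- ctrl.close_job(): hands the job in, once; it reports no verdict.
The state is a dict: "t": time; "qpos": joint angles; "qvel": joint speeds; "joint_torque": joint torques, N m; "ee_pos": TCP position; "orientation": TCP orientation; "ft_force": force on the tool from outside, world axes, zero at the start; "moment": the same for the moment, N m; "width": finger opening in mm.
Only numpy, scipy, OpenCV 4.12 (cv2) and the standard library are available. Lean on these libraries where they do the work, as an engineer would, in place of code of your own. Each camera call takes 0.05 s, during which the arm holds its last target.

## Working session

There is one attempt and no reset: what is moved stays moved. The work goes in short steps, Python scripts to look and compute and a tool call to move; the robot and the scene stay as the last step left them, time stands still between calls to the robot, and variables do not carry over. Pictures are saved under pics/ and viewed, and the job is handed in when it is done.

Besides the shell and the picture viewer there is one more tool, called after "Request:" as name(argument=value, ...) on one line, values as JSON. servo_tool: Moves the arm, as the interface text tells. Its arguments: {"type":"object","properties":{"moves":{"type":"string"},"hand":{"type":"number"}},"required":["moves"]}

```bash
mkdir -p pics; ls; cat > h.py <<'E'
import numpy as np, cv2
from workcell import ctrl
E
python3 - <<'E'
from h import *
o=ctrl.get_obs()
print(o)
for n in("top","side"):
    d=ctrl.get_image(n)
    np.savez(f"{n}0.npz",**{k:np.array(v) for k,v in d.items()})
    cv2.imwrite(f"pics/{n}0.png",d["pixels"][:,:,::-1])
    print({k:v for k,v in d.items() if k not in("pixels","depth")})
E
```

```text
pics
{'t': 0.0, 'qpos': array([-1.22797205e+00,  4.23854771e-01,  1.63066144e+00, -2.57262956e-06,
        1.08859809e+00, -1.90092379e-02]), 'qvel': array([ 0.00092957,  0.00031669,  0.00031479,  0.00078803,  0.0004124 ,
       -0.001103  ]), 'joint_torque': array([-1.70136755e-03, -5.44631732e+01, -2.73661280e+01,  6.43596472e-02,
        2.28900905e-02, -1.32423907e-04]), 'ee_pos': array([ 221.08868978, -584.03970808,  240.9041954 ]), 'orientation': array([-0.37052702,  2.02580428, -2.02271467]), 'ft_force': array([-0.05194136,  0.26361788, -0.28237911]), 'moment': array([ 0.04929135, -0.06164796, -0.01492754]), 'width': 87.61520019328434}
{'vertical_fov': 49.79365986004271, 'cx': 257.48261937566883, 'cy': 199.9142585422174, 'xyz': array([ 230.6486514 ,   16.44032319, 1133.80303863]), 'attitude': array([ 0.13270318, -0.1774228 , -1.57653727])}
{'vertical_fov': 47.08792948881951, 'cx': 253.3776574781975, 'cy': 186.10447174946168, 'xyz': array([ 373.91242967, -973.04031126,  640.44768874]), 'attitude': array([ 1.03043217, -0.01835184, -0.06957136])}
```

View pics/top0.png

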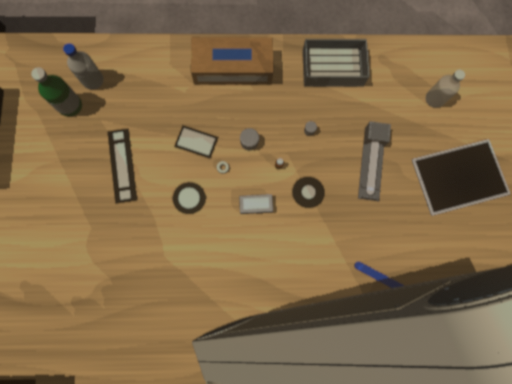

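View pics/side0.png

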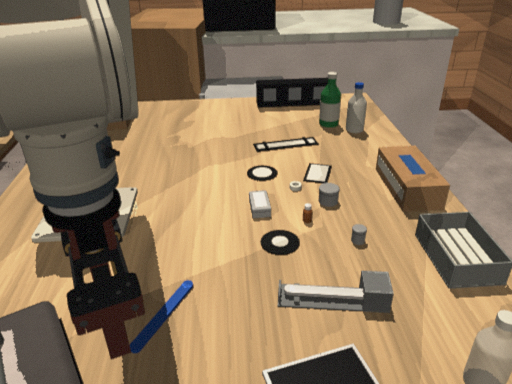

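```bash
cat > h.py <<'E'
import numpy as np, cv2
from scipy.spatial.transform import Rotation as R
from workcell import ctrl
def grab(n,tag):
    d=ctrl.get_image(n); np.savez(f"{n}{tag}.npz",**{k:np.array(v) for k,v in d.items()}); return d
def load(n,tag): 
    z=np.load(f"{n}{tag}.npz"); return {k:z[k] for k in z}
def K(d):
    f=d["pixels"].shape[0]/2/np.tan(np.radians(float(d["vertical_fov"]))/2); return f,float(d["cx"]),float(d["cy"])
def ray(d,u,v):
    f,cx,cy=K(d); u=np.asarray(u,float);v=np.asarray(v,float)
    r=np.stack([(u-cx)/f,-(v-cy)/f,-np.ones_like(u)],-1)
    return r@R.from_rotvec(d["attitude"]).as_matrix().T
def onz(d,u,v,z):
    r=ray(d,u,v); s=(z-d["xyz"][2])/r[...,2]; return d["xyz"]+r*s[...,None]
def cloud(d):
    H,W=d["depth"].shape; v,u=np.mgrid[:H,:W]; return d["xyz"]+ray(d,u,v)*d["depth"][...,None]
def proj(d,p):
    f,cx,cy=K(d); q=(np.asarray(p,float)-d["xyz"])@R.from_rotvec(d["attitude"]).as_matrix()
    return np.stack([cx-f*q[...,0]/q[...,2],cy+f*q[...,1]/q[...,2]],-1)
E
python3 - <<'E'
from h import *
d=load("top","0");c=cloud(d)
for (u,v) in [(20,250),(150,250),(250,300),(220,250),(220,110),(350,180)]: print(u,v,c[v,u].round(1))
for nm,(u,v) in dict(lp=(250,139),sp=(311,128),case=(257,205),splint=(373,170),lpad=(189,197),spad=(308,192),cpad=(197,141),cradle=(122,165),vial=(280,163),ring=(223,167),bridge=(377,133)).items(): print(nm,c[v,u].round(1))
im=d["pixels"][90:240,90:420,::-1]; cv2.imwrite("pics/crop0.png",cv2.resize(im,None,fx=2.4,fy=2.4,interpolation=cv2.INTER_CUBIC))
d=load("side","0");c=cloud(d)
for nm,(u,v) in dict(lp=(329,188),sp=(359,230),case=(260,197),splint=(320,293),lpad=(262,173),spad=(280,242),cpad=(318,173),vial=(308,207),t=(200,250)).items(): print(nm,c[v,u].round(1))
im=d["pixels"][120:330,220:430,::-1]; cv2.imwrite("pics/scrop0.png",cv2.resize(im,None,fx=2.8,fy=2.8,interpolation=cv2.INTER_CUBIC))
E
```

```text
20 250 [325.4 623.7  -1.2]
150 250 [321.2 276.1  -1. ]
250 300 [185.1   6.3  -1.8]
220 250 [318.6  86.3   3.2]
220 110 [724.8  87.9   1.2]
350 180 [ 512.9 -281.8   -2.1]
lp [620.6   2.1  43.3]
sp [ 655.2 -170.2   35.4]
case [437.8 -15.2  25.7]
splint [ 537.4 -344.5   14.5]
lpad [466.2 172.8   3.6]
spad [ 477.9 -159.8    2.7]
cpad [631.  153.5  -0.7]
cradle [558.2 360.4   8.6]
vial [550.4 -79.3  45.4]
ring [552.4  78.8   2.3]
bridge [ 634.5 -352.    49.1]
lp [626.7  -0.7  38.9]
sp [ 656.5 -183.1   35.7]
case [444.7  -8.5  26.8]
splint [ 535.1 -350.7   15.2]
lpad [464.1 164.1   0.9]
spad [ 478.3 -167.8    1.7]
cpad [6.289e+02 1.492e+02 2.000e-01]
vial [555.5 -90.   42.9]
t [ 293.2 -175.5   -2.4]
```

```bash
sleep 0
```

```text
(no output)
```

View pics/crop0.png

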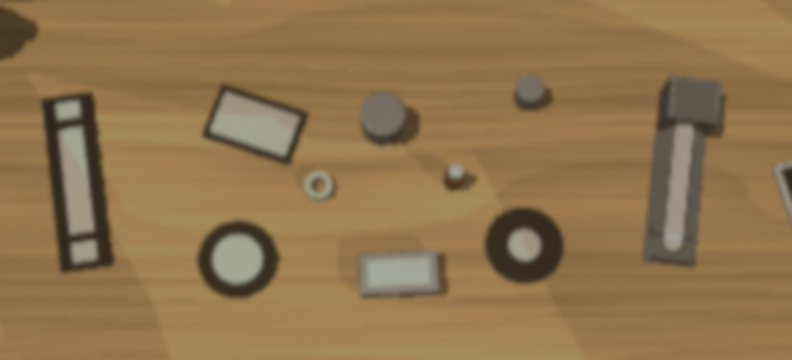

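View pics/scrop0.png

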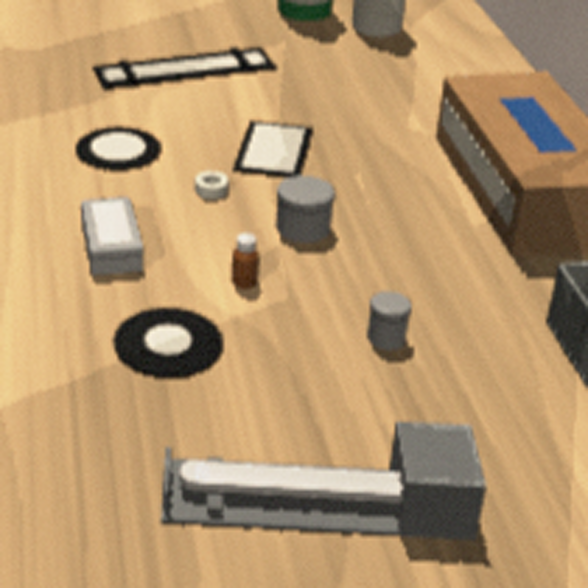

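```bash
cat > m.py <<'E'
from h import *
import sys
def circ(p):
    A=np.c_[2*p,np.ones(len(p))]; s=np.linalg.lstsq(A,(p**2).sum(1),rcond=None)[0]; return s[:2],np.sqrt(s[2]+s[:2]@s[:2])
def near(c,x,y,r): return np.hypot(c[...,0]-x,c[...,1]-y)<r
def main(tag,names=("top","side")):
  for n in names:
    d=load(n,tag);c=cloud(d); g=cv2.cvtColor(d["pixels"],cv2.COLOR_RGB2GRAY)
    print("==",n)
    for nm,(x,y,zt,r) in dict(large_pot=(620,0,42,50),small_pot=(655,-175,36,40),case=(440,-12,28,75),vial=(550,-82,46,25)).items():
        m=near(c,x,y,r)&(c[...,2]>zt-6)
        P=c[m][:,:2]; 
        if len(P)<5: print(nm,"none");continue
        h=cv2.convexHull(P.astype(np.float32)); (ce,rr)=cv2.minEnclosingCircle(h); ra=cv2.minAreaRect(h)
        print(nm,len(P),"mean",P.mean(0).round(1),"circ",np.round(ce,1),round(rr,1),"rect",np.round(ra[0],1),np.round(ra[1],1),round(ra[2],1),"ztop",np.median(c[m][:,2]).round(1))
    z4=onz(d,*np.meshgrid(np.arange(512.),np.arange(384.)),4.0)
    for nm,(x,y,r) in dict(large_pad=(466,170,60),small_pad=(478,-163,60),case_pad=(630,151,80),cradle=(558,360,125)).items():
        m=near(z4,x,y,r)
        for lab,mm in (("dark",m&(g<70)),("pale",m&(d["pixels"][...,2].astype(int)>115))):
            k,l,s,ce=cv2.connectedComponentsWithStats(mm.astype(np.uint8))
            if k<2: print(nm,lab,"none");continue
            i=1+s[1:,4].argmax(); cs,_=cv2.findContours((l==i).astype(np.uint8),cv2.RETR_EXTERNAL,cv2.CHAIN_APPROX_NONE)
            q=cs[0][:,0,:].astype(float); p=onz(d,q[:,0],q[:,1],4.0)[:,:2]; cc,rr=circ(p); ra=cv2.minAreaRect(p.astype(np.float32))
            print(nm,lab,s[i,4],"circ",cc.round(1),rr.round(1),"rect",np.round(ra[0],1),np.round(ra[1],1),round(ra[2],1))
if __name__=="__main__": main(*sys.argv[1:])
E
python3 m.py 0
python3 - <<'E'
from h import *
for n in("top","side"):
    d=load(n,"0")
    print([d["pixels"][v,u].tolist() for u,v in ([(189,197),(174,197),(122,165),(130,165),(308,192),(322,190),(372,170),(367,170),(377,133),(220,110),(258,204),(197,141)] if n=="top" else [(262,173),(250,175),(280,242),(265,242),(320,293),(320,306),(200,250),(318,173)])])
E
```

```text
== top
large_pot 286 mean [626.8   4.5] circ [627.9   4.5] 27.0 rect [627.5   4.7] [50.1 52.2] 89.4 ztop 43.3
small_pot 109 mean [ 660.5 -168.9] circ [ 661.6 -169.2] 17.4 rect [ 661.5 -168.8] [31.1 31.6] 0.0 ztop 36.8
case 572 mean [443.4 -11.5] circ [443.2 -11.1] 48.9 rect [443.3 -11.8] [50.4 89.7] 2.8 ztop 27.7
vial 31 mean [557.5 -78.3] circ [558.2 -77.9] 8.4 rect [558.4 -78.1] [14.  15.9] 87.9 ztop 45.5
large_pad dark 356 circ [464.5 173.3] 42.4 rect [465.  172.7] [88.6 82.2] 89.6
large_pad pale 305 circ [464.9 174.2] 26.4 rect [464.2 174.7] [52.2 53. ] 45.8
small_pad dark 566 circ [ 478.5 -159.8] 42.6 rect [ 479.3 -159.7] [84.7 83.8] 88.2
small_pad pale 101 circ [ 478.1 -158.9] 14.9 rect [ 478.4 -158.9] [29.7 28.7] 44.1
case_pad dark 56 circ [622.  135.4] 35.5 rect [605.5 123.2] [44.5 82.1] 35.7
case_pad pale 511 circ [627.3 157.1] 38.2 rect [628.3 156.8] [92.1 47.8] 70.6
cradle dark 728 circ [561.9 362.9] 77.9 rect [559.4 362.5] [211.5  58.2] 9.0
cradle pale 372 circ [560.6 363.3] 41.0 rect [561.2 363.5] [123.7  24.9] 8.8
== side
large_pot 187 mean [625.2  -4.7] circ [625.2  -2
[... 618 characters left out ...]
5 circ [ 478.6 -164.1] 54.0 rect [ 507.8 -154.8] [ 54.6 118.1] 16.5
case_pad dark 50 circ [629.3 138.6] 48.5 rect [598.8 141.5] [ 48.4 112.6] 9.0
case_pad pale 557 circ [609.2 161.6] 53.2 rect [608.1 162.3] [129.1 110.5] 84.3
cradle dark 190 circ [550.6 375.2] 79.0 rect [557.  349.6] [208.6  62.9] 8.3
cradle pale 581 circ [570.5 330.6] 88.5 rect [590.3 298.6] [242.6 108.7] 27.7
[[164, 168, 146], [58, 48, 33], [163, 152, 131], [51, 42, 30], [161, 156, 135], [52, 42, 27], [158, 148, 135], [93, 87, 77], [92, 86, 78], [138, 108, 68], [164, 169, 158], [163, 163, 140]]
[[237, 228, 208], [36, 35, 32], [224, 214, 187], [38, 37, 30], [214, 203, 188], [125, 123, 117], [229, 190, 132], [237, 228, 209]]
```

```bash
python3 - <<'E'
from h import *
for n in("top","side"):
    d=load(n,"0");c=cloud(d);px=d["pixels"].astype(int)
    m=(px[...,0]-px[...,2]>50)&(abs(c[...,2])<25)&(c[...,0]>100)&(c[...,0]<900)
    P=c[m];A=np.c_[P[:,:2],np.ones(len(P))];
    for _ in range(3):
        s=np.linalg.lstsq(A,P[:,2],rcond=None)[0]; r=P[:,2]-A@s; k=abs(r)<6;A=A[k];P=P[k]
    print(n,s*[1000,1000,1],r.std(),len(P))
    # residual map
    for x0 in range(200,900,175):
        print([ (x0,y0,round(float(np.median(P[(abs(P[:,0]-x0)<60)&(abs(P[:,1]-y0)<60)][:,2])),1)) if ((abs(P[:,0]-x0)<60)&(abs(P[:,1]-y0)<60)).sum()>20 else None for y0 in range(-400,500,200)])
E
```

```text
top [-0.51964673  1.09539045 -0.11217018] 2.114504870470225 105326
[(200, -400, -0.8), (200, -200, -0.3), (200, 0, -0.3), (200, 200, -0.0), (200, 400, 0.2)]
[(375, -400, -0.8), (375, -200, -0.6), (375, 0, -0.3), (375, 200, -0.1), (375, 400, 0.1)]
[(550, -400, -0.8), (550, -200, -0.6), (550, 0, -0.4), (550, 200, -0.1), (550, 400, 0.1)]
[(725, -400, -0.9), (725, -200, -0.5), (725, 0, -0.4), (725, 200, -0.3), (725, 400, -0.1)]
side [-0.5443985  -2.62337179 -2.91910101] 1.221375748738804 65872
[(200, -400, -2.1), (200, -200, -2.6), (200, 0, -3.0), (200, 200, -3.6), (200, 400, -4.1)]
[(375, -400, -2.1), (375, -200, -2.6), (375, 0, -3.1), (375, 200, -3.6), (375, 400, -4.1)]
[(550, -400, -2.1), (550, -200, -2.7), (550, 0, -3.2), (550, 200, -3.8), (550, 400, -4.4)]
[(725, -400, -2.3), (725, -200, -2.8), (725, 0, -3.3), (725, 200, -4.0), (725, 400, -4.4)]
```

```bash
cat >> h.py <<'E'
_PL={"top":(-0.00052,0.00110,-0.112),"side":(-0.00054,-0.00262,-2.92)}
def _fix(n,d):
    a,b,c=_PL[n]; w=np.array([-b,a,0.]) # rotate normal (-a,-b,1) to z
    w=np.cross([-a,-b,1],[0,0,1]); Rm=R.from_rotvec(w)
    p=d["xyz"].copy(); h=p[2]-(a*p[0]+b*p[1]+c)
    d["xyz"]=np.array([p[0],p[1],h]); d["attitude"]=(Rm*R.from_rotvec(d["attitude"])).as_rotvec(); return d
_l=load
def load(n,tag): return _fix(n,_l(n,tag))
E
python3 m.py 0
```

```text
== top
large_pot 287 mean [627.4   3.3] circ [628.5   3.3] 27.0 rect [628.1   3.5] [50.1 52.2] 89.4 ztop 43.7
small_pot 110 mean [ 661.  -170.1] circ [ 662.1 -170.4] 17.4 rect [ 661.5 -170.1] [30.9 32.1] 4.0 ztop 37.4
case 573 mean [443.9 -12.7] circ [443.8 -12.3] 48.9 rect [443.8 -13. ] [50.4 89.7] 2.8 ztop 28.1
vial 31 mean [558.1 -79.5] circ [558.7 -79.1] 8.4 rect [559.  -79.3] [14.  15.9] 87.9 ztop 46.0
large_pad dark 356 circ [465.1 172.1] 42.4 rect [465.6 171.5] [88.6 82.3] 89.6
large_pad pale 305 circ [465.5 173. ] 26.4 rect [464.9 173.5] [52.2 53. ] 45.8
small_pad dark 566 circ [ 479.2 -161.1] 42.6 rect [ 480.  -161.1] [84.7 83.9] 88.2
small_pad pale 101 circ [ 478.9 -160.3] 14.9 rect [ 479.1 -160.2] [29.8 28.8] 44.1
case_pad dark 56 circ [622.7 134.2] 35.5 rect [606.2 122. ] [44.5 82.2] 35.7
case_pad pale 511 circ [628.  155.8] 38.2 rect [629.  155.6] [92.1 47.8] 70.6
cradle dark 728 circ [562.5 361.7] 77.9 rect [560.  361.3] [211.5  58.2] 9.0
cradle pale 372 circ [561.2 362.1] 41.0 rect [561.8 362.3] [123.7  24.9] 8.8
== side
large_pot 212 mean [625.2  -4.9] circ [625.5  -0
[... 306 characters left out ...]
5.8 -81.6] 11.0 rect [556.2 -81.8] [16.1 16.3] 28.1 ztop 45.6
large_pad dark 166 circ [463.8 169.2] 42.7 rect [463. 168.] [85.4 86.5] 84.4
large_pad pale 184 circ [466.1 169.4] 57.3 rect [465.9 168.5] [109.9 116.7] 84.3
small_pad dark 580 circ [ 477.9 -164.5] 44.2 rect [ 478.  -163.7] [89.9 86.7] 85.0
small_pad pale 188 circ [ 478.6 -162.9] 54.6 rect [ 509.4 -154.7] [ 54.1 117. ] 16.1
case_pad dark 50 circ [631.3 146.6] 49.0 rect [600.4 149.6] [ 48.7 113.7] 8.9
case_pad pale 649 circ [621.1 149.9] 62.4 rect [609.4 151.3] [155.5 116.3] 89.9
cradle dark 190 circ [552.1 385.5] 79.5 rect [558.6 359.7] [210.1  63.7] 8.3
cradle pale 658 circ [572.2 327.2] 87.3 rect [588.7 302.4] [245.4 117.2] 27.9
```

```bash
python3 - <<'E'
from h import *
for n,(u0,u1,v0,v1) in dict(top=(345,405,110,210),side=(270,400,260,320)).items():
    d=load(n,"0");px=d["pixels"].astype(int);c=cloud(d)
    roi=np.zeros(px.shape[:2],bool);roi[v0:v1,u0:u1]=1
    br=px[...,2]; sat=px[...,0]-px[...,2]
    for lab,mm,z in (("splint",roi&(br>(110 if n=="top" else 165)),20),("rackall",roi&(sat<25) if n=="top" else roi&(sat<22),4),("roof",roi&(c[...,2]>44)&(c[...,2]<56),50)):
        k,l,s,_=cv2.connectedComponentsWithStats(mm.astype(np.uint8)); i=1+s[1:,4].argmax()
        cs,_=cv2.findContours((l==i).astype(np.uint8),cv2.RETR_EXTERNAL,cv2.CHAIN_APPROX_NONE)
        q=cs[0][:,0,:].astype(float);p=onz(d,q[:,0],q[:,1],z)[:,:2];ra=cv2.minAreaRect(p.astype(np.float32))
        print(n,lab,s[i],"rect",np.round(ra[0],1),np.round(ra[1],1),round(ra[2],1),"corners",cv2.boxPoints(ra).round(0).tolist(),"z",np.median(c[l==i][:,2]).round(1))
        if lab=="splint":
            P=onz(d,*np.nonzero(l==i)[::-1],z)[:,:2]; 
            f=np.polyfit(P[:,0],P[:,1],1);print("axis deg",np.degrees(np.arctan(f[0])).round(2),"y at x=500",np.polyval(f,500).round(1))
            u,s_,vt=np.linalg.svd(P-P.mean(0));print("pca",np.degrees(np.arctan2(vt[0,1],vt[0,0])).round(2),P.mean(0).round(1), P[:,0].min().round(1),P[:,0].max().round(1))
d=load("top","0")
cv2.imwrite("pics/rk.png",np.hstack([cv2.resize(d["pixels"][110:210,345:405,::-1],None,fx=5,fy=5,interpolation=cv2.INTER_CUBIC)]))
d=load("side","0")
cv2.imwrite("pics/rks.png",cv2.resize(d["pixels"][260:320,265:400,::-1],None,fx=5,fy=5,interpolation=cv2.INTER_CUBIC))
E
```

```text
top splint [367 143  12  51 373] rect [ 543.6 -342.7] [ 21.  149.4] 80.4 corners [[468.0, -341.0], [616.0, -365.0], [619.0, -345.0], [472.0, -320.0]] z 19.9
axis deg -9.54 y at x=500 -335.3
pca 170.27 [ 543.6 -342.6] 470.6 616.3
top rackall [ 359  122   31   78 1557] rect [ 570.  -355.8] [ 70.8 228.7] 80.2 corners [[451.0, -371.0], [677.0, -410.0], [689.0, -340.0], [463.0, -301.0]] z 18.0
top roof [367 121  24  21 396] rect [ 641.7 -358.3] [62.  53.8] 81.0 corners [[610.0, -385.0], [663.0, -393.0], [673.0, -332.0], [620.0, -323.0]] z 50.1
side splint [285 284  78  13 605] rect [ 543.1 -343.5] [ 22.5 151. ] 80.5 corners [[467.0, -342.0], [616.0, -367.0], [619.0, -345.0], [470.0, -320.0]] z 20.0
axis deg -9.56 y at x=500 -336.8
pca -9.77 [ 543.1 -344. ] 468.3 618.9
side rackall [ 278  271  115   42 2692] rect [ 571.  -325.1] [114.2 227. ] 80.8 corners [[450.0, -363.0], [674.0, -400.0], [692.0, -287.0], [468.0, -251.0]] z 17.5
side roof [361 271  33  27 685] rect [ 638.6 -365.7] [69.7 52.8] 81.0 corners [[607.0, -396.0], [659.0, -404.0], [670.0, -335.0], [618.0, -327.0]] z 49.9
```

View pics/rk.png

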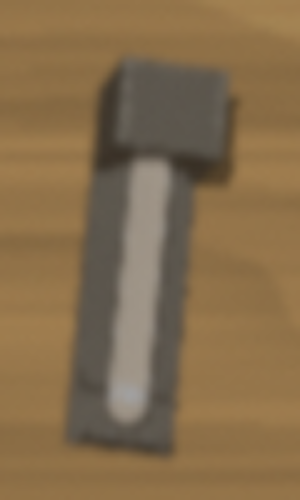

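View pics/rks.png

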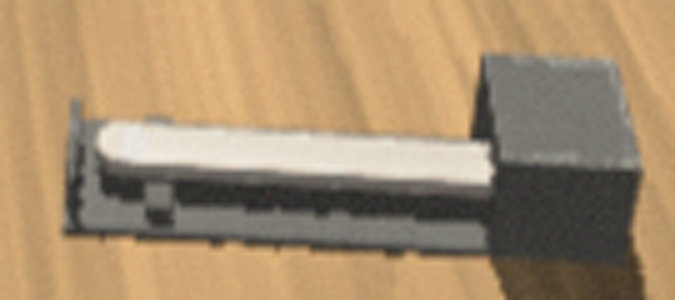

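```bash
cat > st.py <<'E'
from h import *
o=ctrl.get_obs(); M=R.from_rotvec(o["orientation"]).as_matrix(); j=M[:,2]
print("t",round(o["t"],2),"tcp",o["ee_pos"].round(1),"down",M[:,1].round(3),"jaw yaw",np.degrees(np.arctan2(j[1],j[0])).round(1),"w",o["width"].round(1),"F",o["ft_force"].round(1),"q",o["qpos"].round(2))
E
python3 st.py
```

```text
Traceback (most recent call last):
  File "st.py", line 3, in <module>
    print("t",round(o["t"],2),"tcp",o["ee_pos"].round(1),"down",M[:,1].round(3),"jaw yaw",np.degrees(np.arctan2(j[1],j[0])).round(1),"w",o["width"].round(1),"F",o["ft_force"].round(1),"q",o["qpos"].round(2))
                                                                                                                                         ^^^^^^^^^^^^^^^^
AttributeError: 'float' object has no attribute 'round'
```

```bash
sed -i 's/o\["width"\].round(1)/round(o["width"],1)/' st.py; python3 st.py
```

```text
t 0.1 tcp [ 221.1 -584.1  241. ] down [-0.     0.001 -1.   ] jaw yaw -69.3 w 87.7 F [ 0.1 -0.1  0.3] q [-1.23  0.42  1.63 -0.    1.09 -0.02]
```

Request:
servo_tool(moves="0.341 0.238 -0.12 0 0 -30.3;0.341 0.238 -0.12 0 0 -30.3;0.341 0.238 -0.12 0 0 -30.3;0.341 0.238 -0.12 0 0 -30.3;0.341 0.238 -0.12 0 0 -30.3;0.341 0.238 -0.12 0 0 -30.3;0.341 0.238 -0.12 0 0 -30.3;0.341 0.238 -0.12 0 0 -30.3", hand=110)

```text
t: 1.1
ee_pos: [564.3, -343.2, 119.7]
orientation: [-0.172, -2.138, 2.135]
ft_force: [0.5, 0.1, -0.2]
width: 50.1
```

```bash
cat > snap.py <<'E'
from h import *
import sys
tag=sys.argv[1]
for n in sys.argv[2:]:
    nm,*b=n.split(","); d=grab(nm,tag); im=d["pixels"][:,:,::-1]
    if b:
        u0,u1,v0,v1=map(int,b); im=im[v0:v1,u0:u1]
    s=min(800/im.shape[1],600/im.shape[0],5); cv2.imwrite(f"pics/{nm}{tag}.png",cv2.resize(im,None,fx=s,fy=s,interpolation=cv2.INTER_CUBIC))
E
python3 st.py; python3 snap.py 1 side,200,450,150,340 top
```

```text
t 1.1 tcp [ 564.3 -343.2  119.7] down [-0.002  0.002 -1.   ] jaw yaw -99.3 w 50.1 F [ 0.5  0.1 -0.2] q [-0.56  0.62  1.62  0.    0.91  1.17]
```

View pics/side1.png

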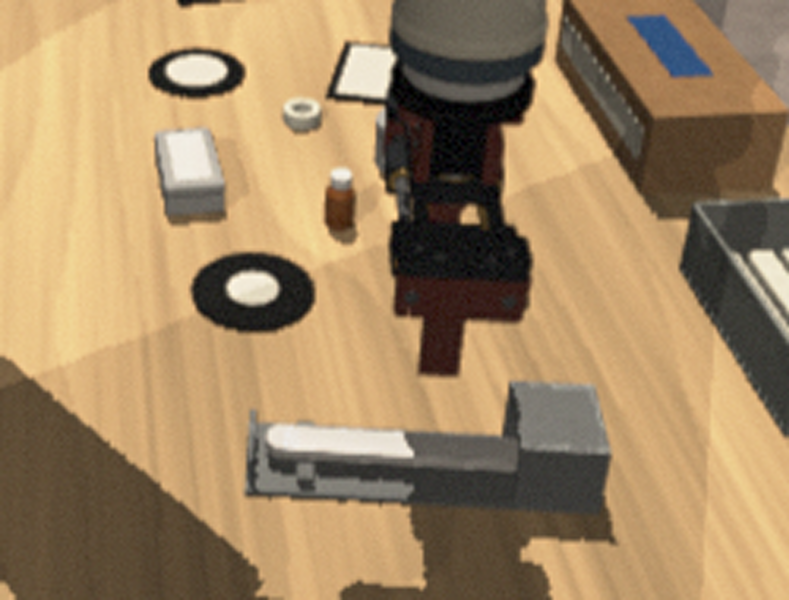

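View pics/top1.png

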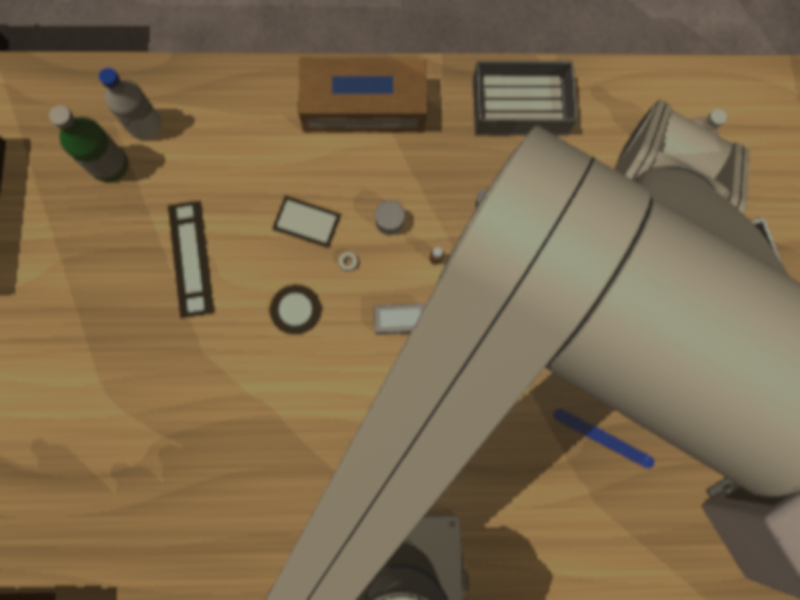

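```bash
python3 st.py; python3 - <<'E'
from h import *
d=load("side","1"); print(onz(d,[339.4],[268.2],100.7), d["depth"][262:268,339], cloud(d)[255:269:2,339].round(0))
E
```

```text
t 1.2 tcp [ 562.  -345.9  121. ] down [-0.001  0.001 -1.   ] jaw yaw -99.5 w 49.8 F [ 0.1 -0.7  0.7] q [-0.57  0.62  1.62 -0.    0.91  1.17]
[[ 561.0541967  -373.61541482  100.7       ]] [787.75354 790.40845 790.4644  788.0978  792.2644  795.16833] [[ 556. -379.  137.]
 [ 557. -379.  132.]
 [ 557. -379.  127.]
 [ 558. -378.  122.]
 [ 559. -376.  115.]
 [ 558. -379.  114.]
 [ 559. -376.  106.]]
```

Request:
servo_tool(moves="0 0 -0.03 0 0 0;0 0 -0.06 0 0 0;0 0 -0.08 0 0 0;0 0 -0.0935 0 0 0;0 0 -0.0935 0 0 0;0 0 -0.0935 0 0 0")

```text
t: 1.95
ee_pos: [562.7, -347.0, 29.0]
orientation: [-0.18, -2.134, 2.135]
ft_force: [-0.8, 0.4, 0.0]
width: 50.3
```

Request:
servo_tool(moves="0 0 0 0 0 0;0 0 0 0 0 0;0 0 0 0 0 0;0 0 0 0 0 0;0 0 0 0 0 0", hand=255)

```text
t: 2.58
ee_pos: [562.4, -346.5, 28.4]
orientation: [-0.179, -2.134, 2.134]
ft_force: [-0.8, 1.1, 2.1]
width: 21.5
```

```bash
python3 st.py; python3 snap.py 2 side,200,450,150,340
```

```text
t 2.58 tcp [ 562.4 -346.5   28.4] down [ 0. -0. -1.] jaw yaw -99.6 w 21.5 F [-0.8  1.1  2.1] q [-0.57  0.75  1.63  0.    0.76  1.17]
```

View pics/side2.png

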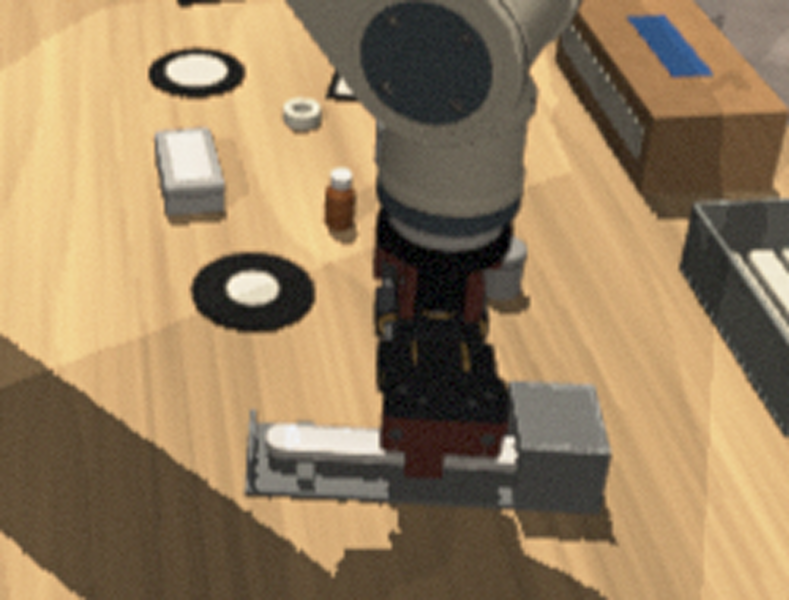

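Request:
servo_tool(moves="0 0 0.006 0 0 0;0 0 0.012 0 0 0;0 0 0.017 0 0 0;0 0 0.017 0 0 0")

```text
t: 3.12
ee_pos: [562.5, -346.7, 45.8]
orientation: [-0.18, -2.134, 2.135]
ft_force: [0.4, 0.0, -1.1]
width: 21.6
```

Request:
servo_tool(moves="-0.015 0.0025 0 0 0 0;-0.035 0.0058 0 0 0 0;-0.055 0.0092 0 0 0 0;-0.074 0.0124 0 0 0 0;-0.074 0.0124 0 0 0 0;-0.074 0.0124 0 0 0 0")

```text
t: 3.88
ee_pos: [488.6, -334.4, 45.3]
orientation: [-0.18, -2.134, 2.135]
ft_force: [0.6, 0.0, -0.1]
width: 21.7
```

```bash
python3 st.py; python3 snap.py 3 side,200,450,150,340
```

```text
t 3.88 tcp [ 488.6 -334.4   45.3] down [ 0.001 -0.    -1.   ] jaw yaw -99.6 w 21.7 F [ 0.6  0.  -0.1] q [-0.62  0.65  1.8   0.    0.69  1.12]
```

View pics/side3.png

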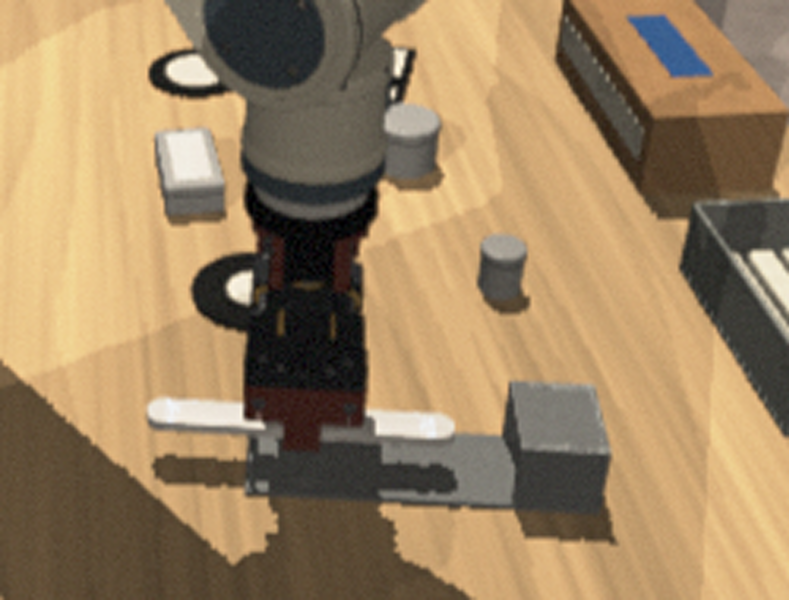

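```bash
python3 - <<'E'
from h import *
d=load("side","3")
s=3.156
# end tips at top-surface silhouettes, mid-height
L=onz(d,[200+148/s],[150+411/s],35.);Rr=onz(d,[200+455/s],[150+428/s],35.)
print(L,Rr,np.linalg.norm(L-Rr),(L+Rr)/2)
E
```

```text
[[ 394.14448417 -319.89075232   35.        ]] [[ 581.29485544 -350.88553318   35.        ]] 189.69959913102315 [[ 487.7196698  -335.38814275   35.        ]]
```

Request:
servo_tool(moves="0 0 0.04 0 0 0;0 0 0.09 0 0 0;0.005 0.05 0.1 0 0 1.5;0.011 0.11 0.1 0 0 3;0.017 0.17 0.1 0 0 4.5;0.023 0.23 0.1 0 0 6;0.029 0.29 0.1 0 0 7.5;0.035 0.347 0.1 0 0 9")

```text
t: 4.92
ee_pos: [524.0, 15.2, 145.5]
orientation: [-0.011, -2.218, 2.218]
ft_force: [0.4, -0.5, -0.6]
width: 21.5
```

Request:
servo_tool(moves="0.006 0.06 0 0 0 1.5;0.012 0.12 0 0 0 3;0.018 0.18 0 0 0 4.5;0.024 0.24 0 0 0 6;0.03 0.3 0 0 0 7.5;0.036 0.34 0 0 0 9;0.036 0.3475 0 0 0 9.3;0.036 0.3475 0 0 0 9.3")

```text
t: 5.92
ee_pos: [558.9, 360.5, 144.8]
orientation: [-0.165, 2.141, -2.143]
ft_force: [0.0, -0.7, -0.9]
width: 21.8
```

```bash
python3 st.py; python3 snap.py 4 side top
```

```text
t 5.92 tcp [558.9 360.5 144.8] down [-0.001 -0.001 -1.   ] jaw yaw -81.2 w 21.8 F [ 0.  -0.7 -0.9] q [ 0.56  0.59  1.6  -0.    0.95  1.97]
```

View pics/side4.png

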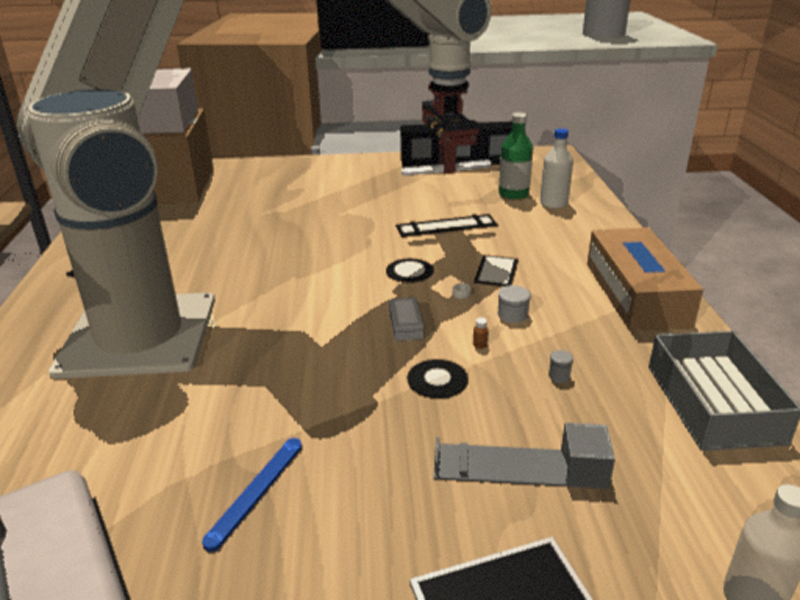

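View pics/top4.png

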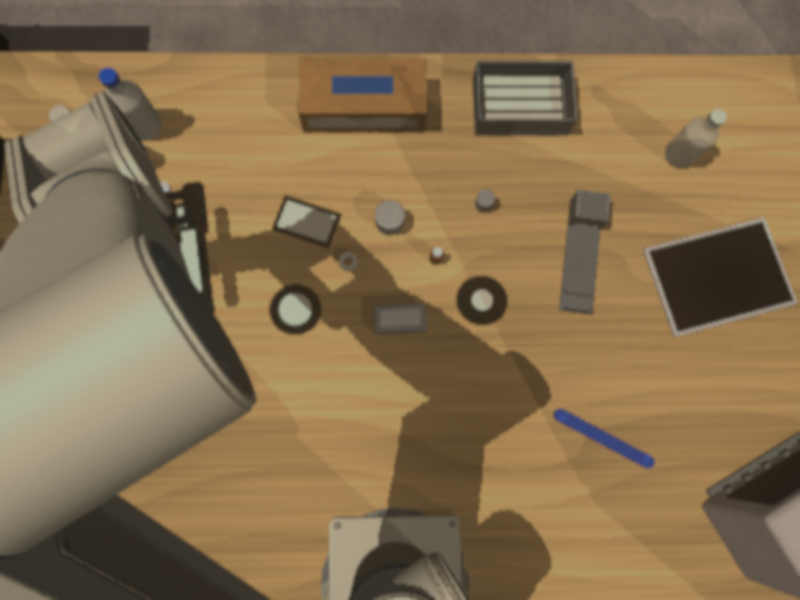

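Request:
servo_tool(moves="0 0 -0.04 0 0 0;0 0 -0.08 0 0 0;0 0 -0.1 0 0 0;0 0 -0.11 0 0 0;0 0 -0.115 0 0 0;0 0 -0.1185 0 0 0;0 0 -0.1185 0 0 0;0 0 -0.1185 0 0 0")

```text
t: 7.02
ee_pos: [559.6, 360.7, 27.4]
orientation: [-0.163, 2.142, -2.141]
ft_force: [0.1, -0.4, -1.0]
width: 21.5
```

```bash
python3 snap.py 5 side,200,350,80,190; python3 st.py
```

```text
t 7.08 tcp [559.5 360.6  27.3] down [ 0.001  0.    -1.   ] jaw yaw -81.3 w 21.5 F [-0.1  0.2 -1.1] q [0.55 0.76 1.62 0.   0.76 1.97]
```

View pics/side5.png

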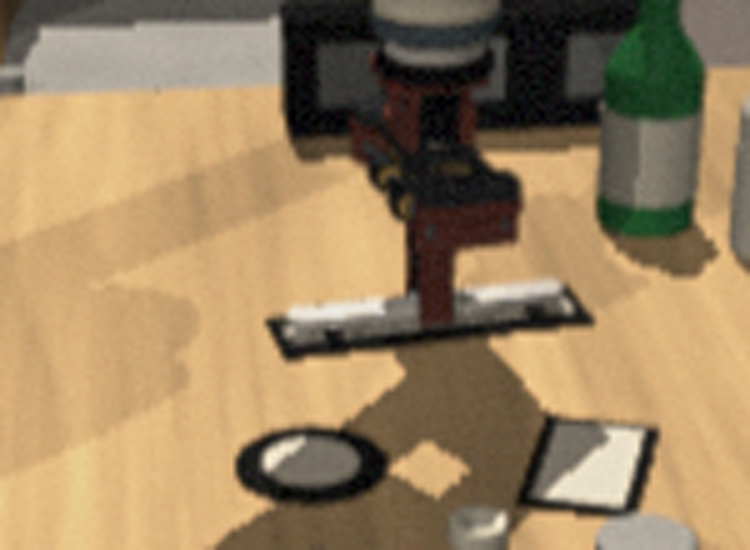

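Request:
servo_tool(moves="0 0 0 0 0 0;0 0 0 0 0 0;0 0 0 0 0 0;0 0 0.03 0 0 0;0 0 0.07 0 0 0;0 0 0.12 0 0 0;0 0 0.12 0 0 0", hand=110)

```text
t: 7.95
ee_pos: [561.7, 361.9, 151.3]
orientation: [-0.155, 2.143, -2.135]
ft_force: [1.6, 0.3, -0.1]
width: 50.0
```

Request:
servo_tool(moves="0.01 -0.05 0 0 0 0;0.02 -0.11 0 0 0 0;0.03 -0.17 0 0 0 0;0.04 -0.23 0 0 0 0;0.055 -0.29 0 0 0 0;0.067 -0.35 0 0 0 0;0.067 -0.359 0 0 0 0;0.067 -0.359 0 0 0 0", hand=0)

```text
t: 8.95
ee_pos: [625.5, 1.1, 145.8]
orientation: [-0.164, 2.144, -2.143]
ft_force: [-0.3, 1.2, 0.1]
width: 87.6
```

```bash
python3 st.py; python3 snap.py 6 side top
```

```text
t 8.95 tcp [625.5   1.1 145.8] down [-0.002  0.    -1.   ] jaw yaw -81.4 w 87.6 F [-0.3  1.2  0.1] q [-0.02  0.54  1.69  0.    0.91  1.4 ]
```

View pics/side6.png

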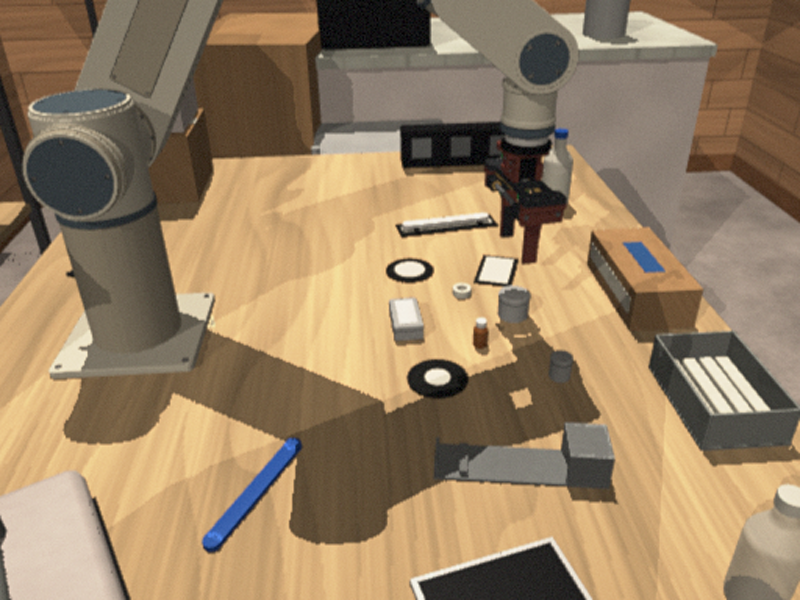

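View pics/top6.png

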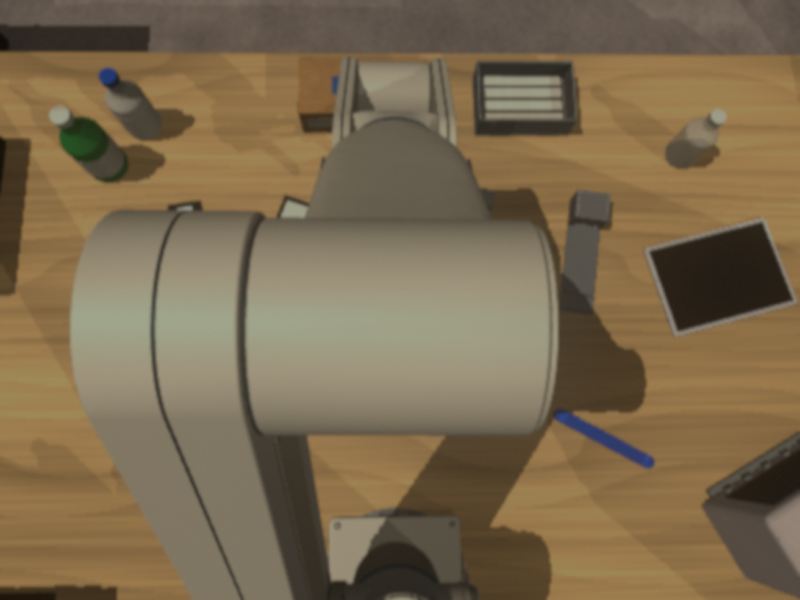

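Request:
servo_tool(moves="0 0 -0.04 0 0 0;0 0 -0.08 0 0 0;0 0 -0.1 0 0 0;0 0 -0.1085 0 0 0;0 0 -0.1085 0 0 0")

```text
t: 9.68
ee_pos: [626.5, 1.9, 38.4]
orientation: [-0.164, 2.142, -2.142]
ft_force: [1.1, 0.6, 0.5]
width: 87.5
```

Request:
servo_tool(moves="0 0 0 0 0 0;0 0 0 0 0 0;0 0 0 0 0 0;0 0 0 0 0 0;0 0 0 0 0 0", hand=255)

```text
t: 10.3
ee_pos: [626.5, 1.4, 38.6]
orientation: [-0.163, 2.142, -2.142]
ft_force: [-1.4, 1.3, 3.7]
width: 52.6
```

Request:
servo_tool(moves="0 0 0.03 0 0 0;0 0 0.07 0 0 0;0 0 0.08 0 0 0;0 0 0.08 0 0 0")

```text
t: 10.8
ee_pos: [626.3, 1.3, 118.2]
orientation: [-0.163, 2.142, -2.142]
ft_force: [-0.1, 0.3, -1.7]
width: 52.5
```

```bash
python3 st.py; python3 snap.py 7 side,200,400,80,230
```

```text
t 10.8 tcp [626.3   1.3 118.2] down [ 0.001 -0.    -1.   ] jaw yaw -81.3 w 52.5 F [-0.1  0.3 -1.7] q [-0.02  0.58  1.7  -0.    0.86  1.4 ]
```

View pics/side7.png

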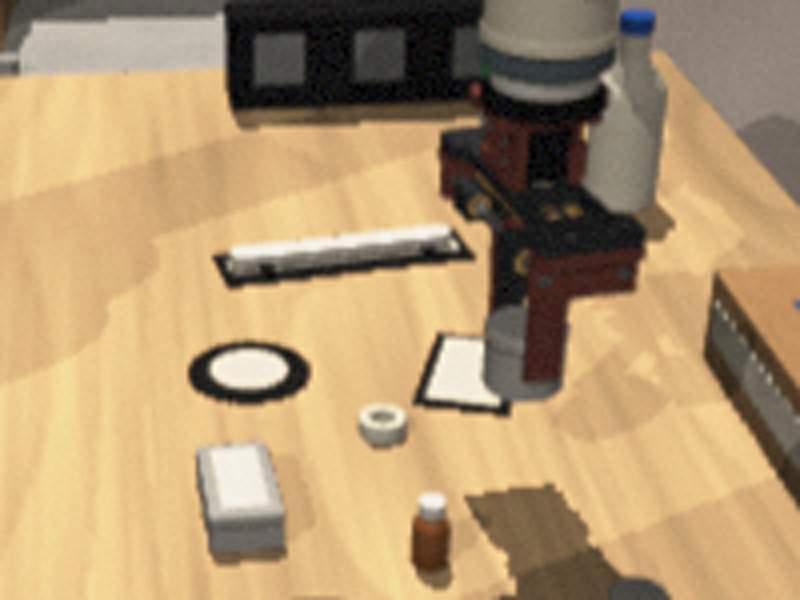

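```bash
python3 - <<'E'
from h import *
d=load("side","7")
for u,v,z in((200+525/4,80+398/4,80),(200+487/4,80+380/4,80),(200+563/4,80+380/4,80)): print(onz(d,[u],[v],float(z)).round(1))
# rays at y=1.3
for u,v in((200+487/4,175),(200+563/4,175)):
    r=ray(d,u,v); s=(1.3-d["xyz"][1])/r[1]; print((d["xyz"]+r*s).round(1))
E
```

```text
[[625.5 -20.1  80. ]]
[[606.3   5.1  80. ]]
[[6.548e+02 4.000e-01 8.000e+01]]
[605.4   1.3  82.2]
[655.1   1.3  79.5]
```

Request:
servo_tool(moves="-0.03 0.03 0 0 0 0;-0.07 0.072 0 0 0 0;-0.11 0.114 0 0 0 0;-0.15 0.155 0 0 0 0;-0.1637 0.1696 0 0 0 0;-0.1637 0.1696 -0.03 0 0 0;-0.1637 0.1696 -0.06 0 0 0;-0.1637 0.1696 -0.07 0 0 0")

```text
t: 11.85
ee_pos: [461.5, 170.3, 46.0]
orientation: [-0.167, 2.143, -2.145]
ft_force: [0.6, -0.2, -1.0]
width: 52.8
```

Request:
servo_tool(moves="0 0 -0.005 0 0 0;0 0 -0.005 0 0 0;0 0 -0.005 0 0 0")

```text
t: 12.22
ee_pos: [463.2, 171.1, 43.8]
orientation: [-0.162, 2.142, -2.141]
ft_force: [-0.1, -0.8, -1.2]
width: 52.6
```

Request:
servo_tool(moves="0 0 0 0 0 0;0 0 0 0 0 0;0 0 0 0 0 0;0 0 0 0 0 0;0 0 0.04 0 0 0;0 0 0.09 0 0 0;0 0 0.1 0 0 0", hand=0)

```text
t: 13.1
ee_pos: [464.2, 171.6, 145.9]
orientation: [-0.158, 2.141, -2.138]
ft_force: [-0.6, -0.3, -0.3]
width: 87.9
```

```bash
python3 st.py; python3 snap.py 8 side,200,400,80,230 top
```

```text
t 13.1 tcp [464.2 171.6 145.9] down [ 0.005  0.002 -1.   ] jaw yaw -81.3 w 87.9 F [-0.6 -0.3 -0.3] q [0.33 0.38 1.98 0.   0.77 1.75]
```

View pics/side8.png

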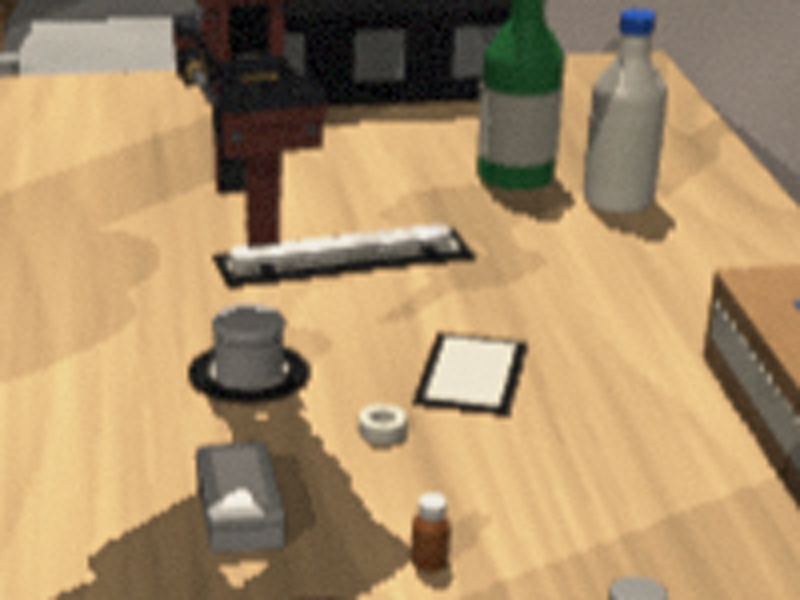

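Request:
servo_tool(moves="-0.0025 -0.023 0 0 0 10;-0.005 -0.046 0 0 0 20;-0.0075 -0.07 0 0 0 30;-0.01 -0.093 0 0 0 41;-0.0125 -0.116 0 0 0 51;-0.015 -0.14 0 0 0 62;-0.0175 -0.163 0 0 0 72;-0.0195 -0.1855 0 0 0 82")

```text
t: 14.2
ee_pos: [441.7, -15.2, 141.5]
orientation: [-1.22, 1.198, -1.194]
ft_force: [0.2, -0.1, -0.1]
width: 87.8
```

Request:
servo_tool(moves="0 0 -0.02 0 0 1.3;0 0 -0.06 0 0 1.3;0 0 -0.09 0 0 1.3;0 0 -0.11 0 0 1.3;0 0 -0.119 0 0 1.3;0 0 -0.119 0 0 1.3")

```text
t: 14.95
ee_pos: [442.1, -14.4, 23.2]
orientation: [-1.227, 1.185, -1.182]
ft_force: [0.4, 0.6, 0.8]
width: 87.5
```

```bash
python3 st.py; python3 snap.py 9 side,200,400,80,230
```

```text
t 14.95 tcp [442.1 -14.4  23.2] down [-0.002  0.    -1.   ] jaw yaw 2.0 w 87.5 F [0.4 0.6 0.8] q [-0.06  0.57  2.13 -0.    0.44 -0.09]
```

View pics/side9.png

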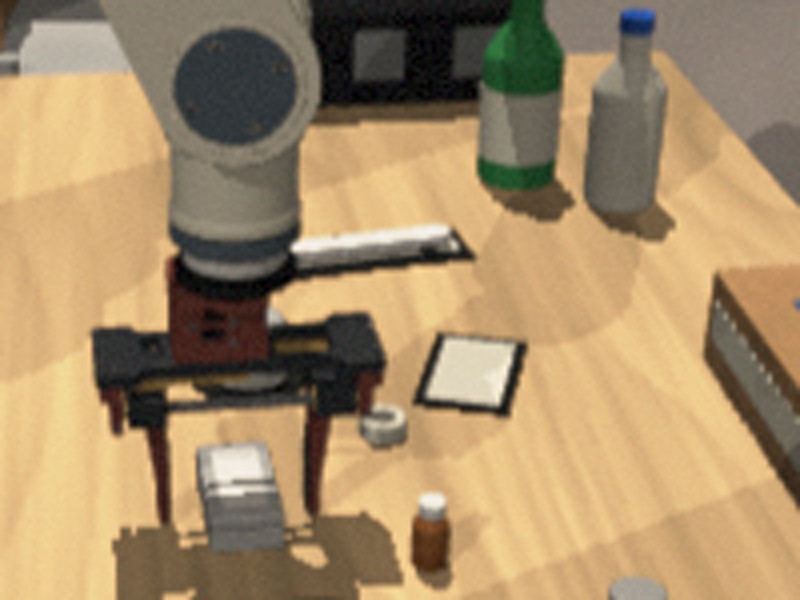

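Request:
servo_tool(moves="0 0 0 0 0 0;0 0 0 0 0 0;0 0 0 0 0 0;0 0 0 0 0 0;0 0 0 0 0 0;0 0 0 0 0 0", hand=255)

```text
t: 15.75
ee_pos: [443.1, -14.5, 24.4]
orientation: [-1.226, 1.183, -1.183]
ft_force: [0.5, 0.6, 5.1]
width: 48.0
```

Request:
servo_tool(moves="0 0 0.03 0 0 0;0 0 0.07 0 0 0;0 0 0.1 0 0 0;0 0 0.1 0 0 0")

```text
t: 16.25
ee_pos: [444.4, -14.6, 125.8]
orientation: [-1.223, 1.18, -1.185]
ft_force: [-0.5, 0.0, -1.1]
width: 47.8
```

```bash
python3 st.py; python3 snap.py 10 side,200,400,80,230
```

```text
t 16.25 tcp [444.4 -14.6 125.8] down [ 0.004 -0.    -1.   ] jaw yaw 2.0 w 47.8 F [-0.5  0.  -1.1] q [-0.06  0.35  2.1   0.    0.68 -0.1 ]
```

View pics/side10.png

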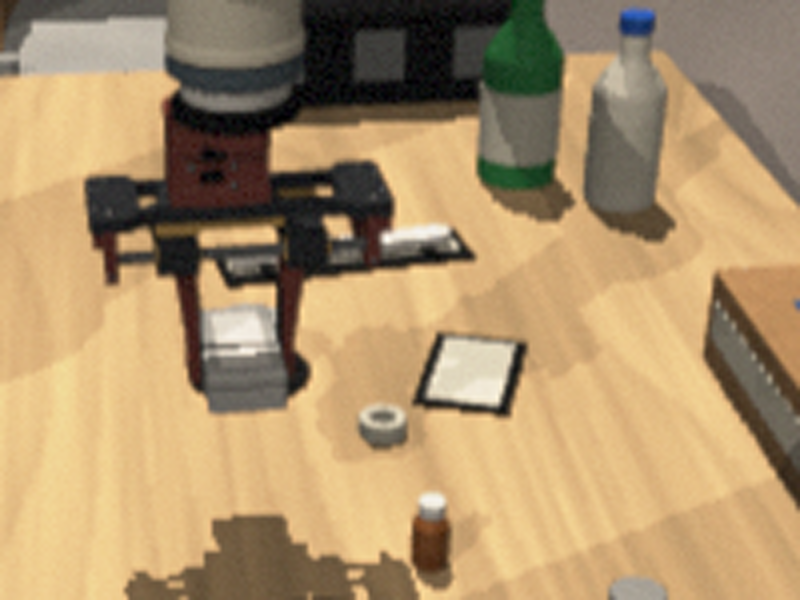

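Request:
servo_tool(moves="0.03 0.027 0 0 0 -3.5;0.07 0.064 0 0 0 -8;0.11 0.1 0 0 0 -13;0.15 0.137 0 0 0 -17.5;0.1847 0.1685 0 0 0 -21.4;0.1847 0.1685 0 0 0 -21.4;0.1847 0.1685 -0.04 0 0 -21.4;0.1847 0.1685 -0.075 0 0 -21.4")

```text
t: 17.3
ee_pos: [625.7, 153.0, 46.4]
orientation: [-1.033, 1.455, -1.453]
ft_force: [0.5, -0.6, -1.8]
width: 47.8
```

Request:
servo_tool(moves="0 0 -0.01 0 0 0;0 0 -0.016 0 0 0;0 0 -0.0205 0 0 0;0 0 -0.0205 0 0 0")

```text
t: 17.8
ee_pos: [628.1, 154.0, 29.3]
orientation: [-1.029, 1.453, -1.454]
ft_force: [-0.7, -0.7, -1.3]
width: 47.5
```

```bash
python3 st.py; python3 snap.py 11 side,200,400,80,230
```

```text
t 17.8 tcp [628.1 154.   29.3] down [ 0.001  0.    -1.   ] jaw yaw -19.4 w 47.5 F [-0.7 -0.7 -1.3] q [0.22 0.73 1.67 0.   0.74 0.56]
```

View pics/side11.png

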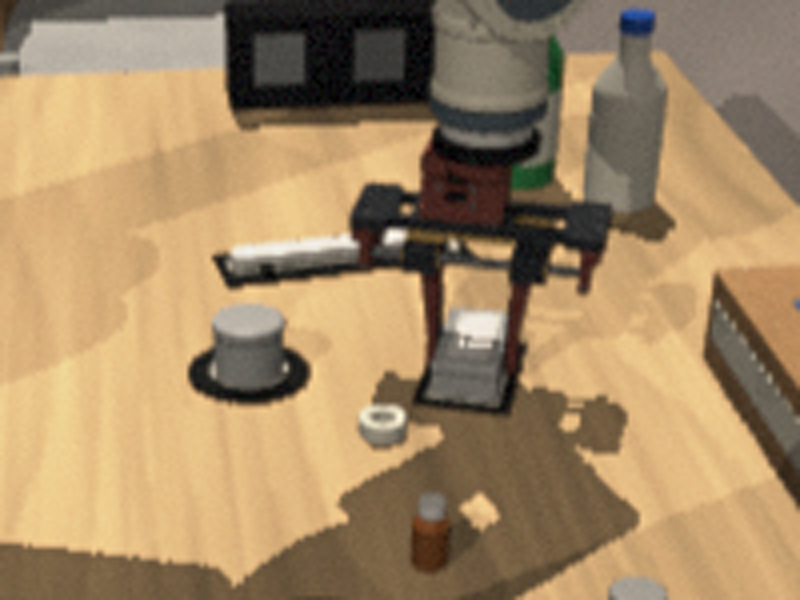

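Request:
servo_tool(moves="0 0 -0.0005 0 0 0;0 0 -0.0005 0 0 0;0 0 -0.0005 0 0 0;0 0 -0.0005 0 0 0;0 0 0.03 0 0 0;0 0 0.08 0 0 0;0 0 0.12 0 0 0;0 0 0.12 0 0 0", hand=0)

```text
t: 18.85
ee_pos: [630.0, 154.5, 152.4]
orientation: [-1.023, 1.45, -1.455]
ft_force: [0.5, 0.1, 0.2]
width: 87.7
```

Request:
servo_tool(moves="0.004 -0.04 0 0 0 0;0.01 -0.1 0 0 0 0;0.016 -0.16 0 0 0 0;0.022 -0.22 0 0 0 0;0.028 -0.28 0 0 0 0;0.033 -0.326 0 0 0 0;0.033 -0.326 -0.02 0 0 0;0.033 -0.326 -0.05 0 0 0")

```text
t: 19.85
ee_pos: [660.2, -172.0, 97.0]
orientation: [-1.029, 1.455, -1.454]
ft_force: [-0.2, 1.0, -1.2]
width: 87.6
```

```bash
python3 st.py; python3 snap.py 12 side,200,450,100,290
```

```text
t 19.85 tcp [ 660.2 -172.    97. ] down [-0.001  0.    -1.   ] jaw yaw -19.4 w 87.6 F [-0.2  1.  -1.2] q [-0.27  0.68  1.57  0.    0.9   0.07]
```

View pics/side12.png

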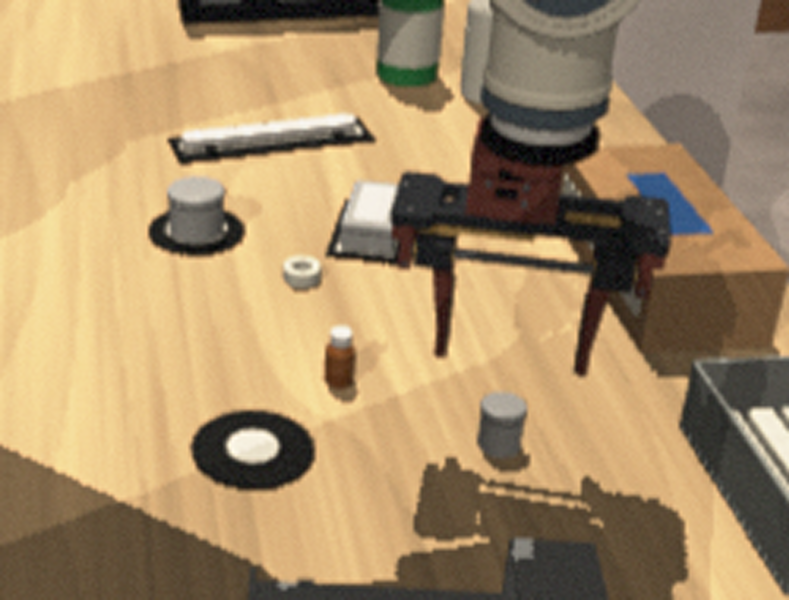

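Request:
servo_tool(moves="0 0 -0.03 0 0 0;0 0 -0.055 0 0 0;0 0 -0.0655 0 0 0;0 0 -0.0655 0 0 0;0 0 -0.0655 0 0 0")

```text
t: 20.52
ee_pos: [661.3, -171.9, 34.0]
orientation: [-1.029, 1.453, -1.454]
ft_force: [-0.3, -0.8, 0.5]
width: 87.5
```

Request:
servo_tool(moves="0 0 0 0 0 0;0 0 0 0 0 0;0 0 0 0 0 0;0 0 0 0 0 0;0 0 0 0 0 0;0 0 0 0 0 0;0 0 0 0 0 0", hand=255)

```text
t: 21.4
ee_pos: [660.6, -172.0, 33.1]
orientation: [-1.03, 1.454, -1.454]
ft_force: [-0.2, 0.3, -0.6]
width: 31.3
```

Request:
servo_tool(moves="0 0 0.03 0 0 0;0 0 0.07 0 0 0;0 0 0.09 0 0 0;0 0 0.09 0 0 0;0 0 0.09 0 0 0")

```text
t: 22.02
ee_pos: [659.8, -171.8, 121.7]
orientation: [-1.031, 1.455, -1.453]
ft_force: [0.2, 1.3, -1.3]
width: 32.1
```

```bash
python3 st.py; python3 snap.py 13 side,200,450,100,290
```

```text
t 22.02 tcp [ 659.8 -171.8  121.7] down [-0.002  0.001 -1.   ] jaw yaw -19.4 w 32.1 F [ 0.2  1.3 -1.3] q [-0.27  0.64  1.56 -0.    0.94  0.07]
```

View pics/side13.png

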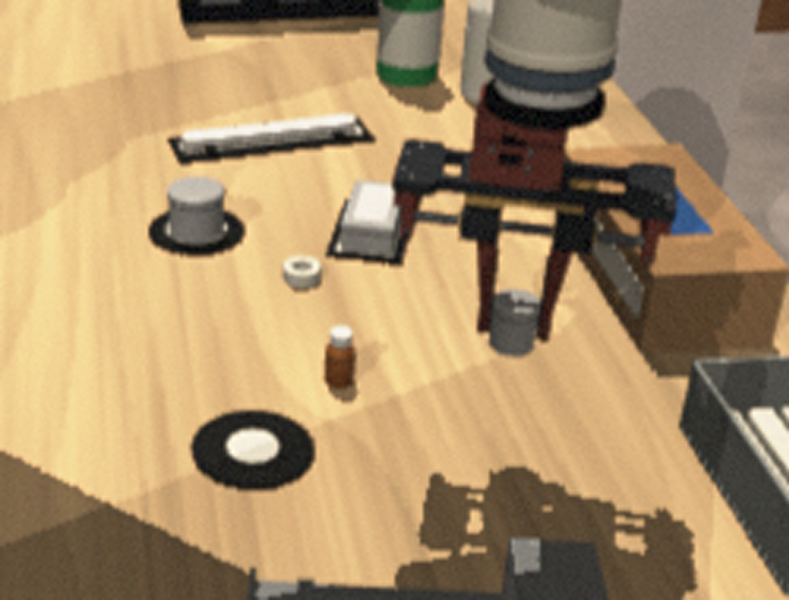

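Request:
servo_tool(moves="-0.04 0.002 0 0 0 0;-0.1 0.005 0 0 0 0;-0.15 0.008 0 0 0 0;-0.1822 0.01 0 0 0 0;-0.1822 0.01 0 0 0 0;-0.1822 0.01 -0.03 0 0 0;-0.1822 0.01 -0.06 0 0 0;-0.1822 0.01 -0.075 0 0 0")

```text
t: 23.08
ee_pos: [478.6, -161.8, 46.2]
orientation: [-1.031, 1.455, -1.452]
ft_force: [-0.3, 0.4, -0.5]
width: 32.2
```

Request:
servo_tool(moves="0 0 -0.006 0 0 0;0 0 -0.0105 0 0 0;0 0 -0.0105 0 0 0;0 0 -0.0105 0 0 0")

```text
t: 23.58
ee_pos: [479.0, -162.2, 38.3]
orientation: [-1.029, 1.453, -1.454]
ft_force: [0.9, 1.0, -1.2]
width: 32.0
```

Request:
servo_tool(moves="0 0 0 0 0 0;0 0 0 0 0 0;0 0 0 0 0 0;0 0 0 0 0 0;0 0 0.04 0 0 0;0 0 0.09 0 0 0;0 0 0.12 0 0 0;0 0 0.12 0 0 0", hand=0)

```text
t: 24.58
ee_pos: [480.0, -162.6, 159.9]
orientation: [-1.027, 1.449, -1.457]
ft_force: [0.2, -0.4, 0.5]
width: 88.3
```

Request:
servo_tool(moves="-0.03 -0.05 0.02 0 0 0;-0.06 -0.1 0.04 0 0 0;-0.09 -0.15 0.06 0 0 0;-0.12 -0.2 0.08 0 0 0;-0.15 -0.25 0.1 0 0 0;-0.18 -0.3 0.1 0 0 0;-0.21 -0.36 0.1 0 0 0;-0.24 -0.41 0.1 0 0 0")

```text
t: 25.58
ee_pos: [237.4, -572.9, 255.9]
orientation: [-1.029, 1.455, -1.452]
ft_force: [1.1, -0.1, 0.5]
width: 87.5
```

```bash
python3 st.py; python3 snap.py 14 side,200,450,100,290 top,90,420,90,240
```

```text
t 25.57 tcp [ 237.4 -572.9  255.9] down [-0.001  0.002 -1.   ] jaw yaw -19.4 w 87.5 F [ 1.1 -0.1  0.5] q [-1.2   0.4   1.63  0.    1.11 -0.86]
```

View pics/side14.png

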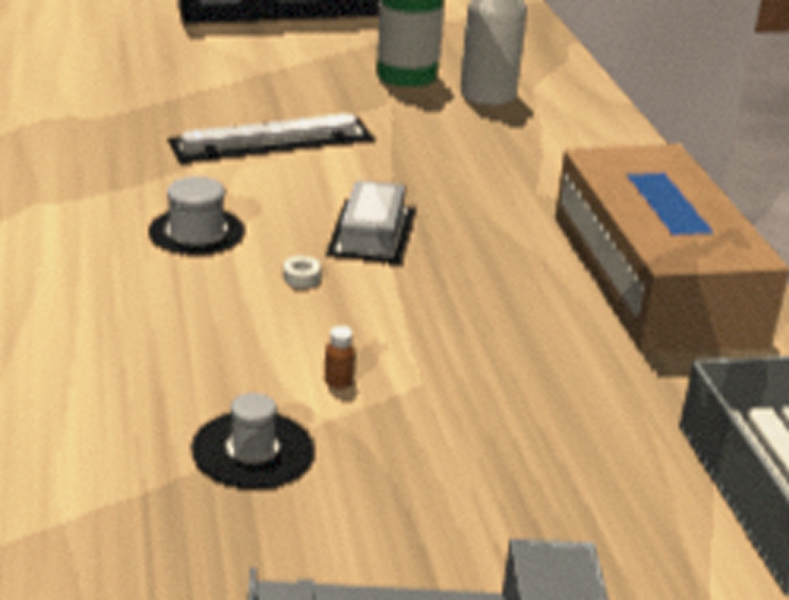

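View pics/top14.png

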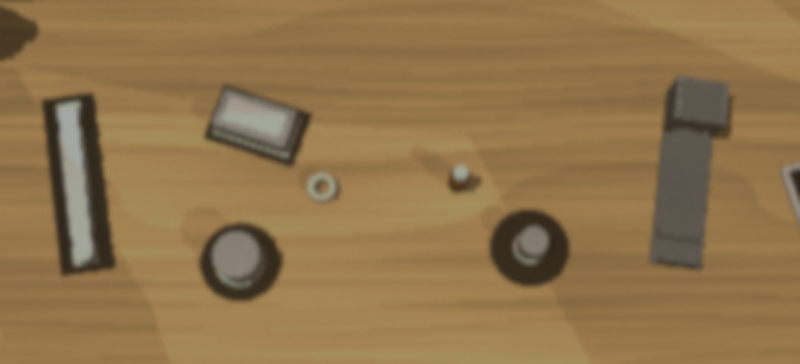

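Everything is down. I'll measure the final offsets from both views, per camera, object against pad.

```bash
python3 - <<'E'
from h import *
from m import near
pads=dict(top=dict(lp=(465.2,172.5),sp=(479.1,-160.7),case=(628.7,155.7),spl=(560.2,361.4),vial=(558.8,-79.2)),side=dict(lp=(463.4,168.6),sp=(477.9,-164.1),case=(None,None),spl=(558.6,359.7),vial=(556,-81.7)))
for n in("top","side"):
    d=load(n,"14");c=cloud(d);px=d["pixels"].astype(int)
    for nm,(x,y,zt,r) in dict(lp=(464.5,171,46,50),sp=(478.5,-162,40,40),case=(628,154,32,75),vial=(557,-80,46,25)).items():
        m=near(c,x,y,r)&(c[...,2]>zt-6);P=c[m][:,:2].astype(np.float32);h=cv2.convexHull(P);ce,rr=cv2.minEnclosingCircle(h);ra=cv2.minAreaRect(h)
        print(n,nm,"circ",np.round(ce,1),round(rr,1),"rect",np.round(ra[0],1),np.round(ra[1],1),round(ra[2],1),"z",np.median(c[m][:,2]).round(1),"pad",pads[n][nm])
    m=near(c,559,360,120)&(px[...,2]>(110 if n=="top" else 165))&(abs(c[...,2]-18)<6)
    k,l,s,_=cv2.connectedComponentsWithStats(m.astype(np.uint8));i=1+s[1:,4].argmax();v,u=np.nonzero(l==i)
    P=onz(d,u,v,18.)[:,:2].astype(np.float32);ra=cv2.minAreaRect(P);print(n,"splint",np.round(ra[0],1),np.round(ra[1],1),round(ra[2],1),"z",np.median(c[l==i][:,2]).round(1),"cradle",pads[n]["spl"])
    Q=c[l==i]; print("z slope along x",np.polyfit(Q[:,0],Q[:,2],1)[0].round(3))
E
```

```text
top lp circ [465.8 171.2] 26.9 rect [465.9 171.8] [52.6 51.5] 65.6 z 47.6 pad (465.2, 172.5)
top sp circ [ 480.8 -159.5] 16.7 rect [ 480.1 -159.8] [30.1 31.3] 88.8 z 41.5 pad (479.1, -160.7)
top case circ [629.7 155.3] 49.0 rect [629.9 155.7] [91.7 49.6] 70.6 z 32.1 pad (628.7, 155.7)
top vial circ [558.1 -79.5] 8.2 rect [557.9 -79.3] [14.2 16.1] 88.1 z 46.5 pad (558.8, -79.2)
top splint [558.8 360.4] [189.   21.4] 8.8 z 18.0 cradle (560.2, 361.4)
z slope along x 0.004
side lp circ [463.5 167.8] 28.3 rect [463.3 168.2] [55.  49.9] 84.4 z 47.3 pad (463.4, 168.6)
side sp circ [ 479.1 -163.9] 17.3 rect [ 478.7 -163.6] [31.7 32.6] 37.8 z 41.4 pad (477.9, -164.1)
side case circ [627.2 150.6] 49.6 rect [627.9 151.4] [93.4 47.6] 71.2 z 32.0 pad (None, None)
side vial circ [555.8 -82.9] 10.2 rect [556.7 -83.4] [19.7 14.8] 82.7 z 45.5 pad (556, -81.7)
side splint [557.3 358.8] [183.9  20.4] 8.7 z 18.0 cradle (558.6, 359.7)
z slope along x -0.002
```

All offsets are about 2 mm or less, the heights are right and the vial has not moved, so I'm handing in.

```bash
python3 -c "
from workcell import ctrl
print(ctrl.close_job())"
```

```text
the job is handed in; nothing more can be done
None
```

The bench is back in order and the job is handed in after about 26 s of the allowed 112 s; the system reported no verdict.

I gripped the splint at its middle, raised it 17 mm, drew it 75 mm endwise out of the rack and laid it on the cradle. The larger pot, the case and the smaller pot then went onto their pads, and the gripper was moved clear of everything.

**Last checks:**

| Item | Offset from its place | Height and angle |
|---|---|---|
| Larger pot | about 1 mm | top about 47.5 mm up, as expected on the pad |
| Smaller pot | about 2 mm | top about 41.5 mm up, as expected on the pad |
| Case | about 1 mm, top view only | top 32 mm up; within 1° of its mark |
| Splint | about 2 mm | top 18 mm up; level and within 1° of the cradle |
| Vial | 1–2 mm from its starting spot, within the measuring noise | standing |

**What disagreed:** the side camera's raw calibration put the bench about 3 mm low and slightly tilted, so I corrected both cameras to the bench plane. After that the two views still differed by 2–4 mm, so I judged each object against its pad within the same view. In the side view I had no clean measurement of the case pad.

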